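# Empty the badge press's catch tray into the tote

## Task

Collect the finished badges: slide the blue tote along the cabinet top, without lifting it, under the mouth of the press's catch tray until it meets the tray's foot, and only then push the orange gate fully open. Sweep the three badges along the tray and out over its lip into the tote without picking them up, and put the badge that fell on the cabinet top into the tote as well. Finish with all four down inside the tote below its rim, the gate pushed fully shut again and the tote still in its place; leave the other things lying on the cabinet top alone.

Things in the scene. Friction and masses are not known exactly. Their poses are not given: they have to be found in the camera images.
- tray: Badge press with raised catch tray, fixed. Origin on the cabinet top below the middle of the mouth's lip; +y points out of the mouth, -y along the tray to the press, z up. The lip (8 mm thick) overhangs 30 mm: the grey foot under it, 84 mm wide, begins at y = -30 mm. White press housing: x -120 to 120 mm, y -320 to -540 mm, 245 mm high; chute in front of it up to z 135 mm.
- tray_floor (a point): Middle of the lip's edge at the mouth, on the tray's smooth floor, 60 mm above the cabinet top; axes as the tray's. The tray is a straight level channel, 72 mm wide inside (x from -36 to 36 mm), from here to its end wall at y = -255 mm. Side and end walls are 6 mm thick, their tops 25 mm above the floor.
- gate (a joint): Sliding orange gate, m: 0 = shut across the tray's mouth, 0.080 = fully open. It slides towards the tray's -x as it opens and stays where it is left (about 1.5 N to move it). A plate 84 mm wide, 4 mm thick, just outside the lip at tray y = 4 mm, from 59 to 91 mm height.
- gate_post (a point): Centre of the top of the gate's upright round orange post, 12 mm diameter, which stands 35 mm above the gate plate: from 91 to 126 mm height, at tray x = 30 mm with the gate shut and -50 mm with it open. It moves with the gate; push it sideways.
- tote: Loose blue open-topped box, 170 mm in its x, 140 mm in its y, 42 mm high, walls and floor 4 mm, 300 g. Origin at the centre of its underside, z up. It starts off the mouth along the tray's +y. In place, a 170 mm side lies flat against the tray's foot, its rim 10 mm under the lip plate, its centre at tray y = 40 mm and within 45 mm sideways of the tray's middle.
- badge0: Finished pin badge lying in the tray nearest the gate, face up: a flat round disc of 58 mm diameter, 8 mm thick at the rim (10 mm at the middle), steel rim, red face, 25 g. Origin at the centre of its underside, z up through its face.
- badge1: Finished pin badge lying in the middle of the tray, face up: a flat round disc of 58 mm diameter, 8 mm thick at the rim (10 mm at the middle), steel rim, green face, 25 g. Origin at the centre of its underside, z up through its face.
- badge2: Finished pin badge lying in the tray farthest from the gate, face up: a flat round disc of 58 mm diameter, 8 mm thick at the rim (10 mm at the middle), steel rim, yellow face, 25 g. Origin at the centre of its underside, z up through its face.
- stray: Finished pin badge lying on the cabinet top beyond the tote, where it fell, face up: a flat round disc of 58 mm diameter, 8 mm thick at the rim (10 mm at the middle), steel rim, red face, 25 g. Origin at the centre of its underside, z up through its face.
- racket: Blue mosquito racket with slide switch, about 480 x 210 mm, 30 mm high, lying flat to the robot's left; origin under the middle of its handle, x towards its head, whose centre is 235 mm away. Leave alone.
- ashtray: Green glass ashtray, 104 mm diameter, 36 mm high, beyond the work area; origin under its centre. Leave alone.
- phone_stand: Folded aluminium phone stand, 108 x 70 mm, 16 mm high; origin under its centre. Leave alone.
- remote: Black TV remote, 160 x 45 x 20 mm; origin under its centre, x along it. Leave alone.
- teacup: Blue ceramic teacup, 64 mm diameter, 50 mm high; origin under its centre. Leave alone.
There are look-alikes about, which are no part of the job. What is shaped like the badge1 but purple is not meant.

How it is judged:
On the way, in this order (a step that is already met when the one before it is completed fails the run):
1. the tote stands in place against the tray's foot, with the gate still shut (x of tote in the frame of tray between -0.045 and 0.045 m and y of tote in the frame of tray below 0.05 m and angle between the x axis of tote and the x axis of tray, either way round below 0.15 rad and value of joint gate below 0.015 m), for 0.2 s.
2. the gate is pushed open while the tote stands in place (x of tote in the frame of tray between -0.045 and 0.045 m and y of tote in the frame of tray below 0.05 m and angle between the x axis of tote and the x axis of tray, either way round below 0.15 rad and value of joint gate above 0.07 m), for 0.2 s.
3. the three badges from the tray lie in the tote (x of badge0 in the frame of tote between -0.082 and 0.082 m and y of badge0 in the frame of tote between -0.067 and 0.067 m and z of each of badge0, badge1, badge2 in the frame of tote below 0.036 m and x of badge1 in the frame of tote between -0.082 and 0.082 m and y of badge1 in the frame of tote between -0.067 and 0.067 m and x of badge2 in the frame of tote between -0.082 and 0.082 m and y of badge2 in the frame of tote between -0.067 and 0.067 m), for 0.2 s.
At the end, for the whole second after the job is handed in: All four badges lie at rest inside the tote (centres within its walls and below its rim), the tote stands against the tray's foot (gap under 10 mm, within 45 mm sideways of the tray's middle and about 8 degrees of square), and the gate is shut to within 8 mm (all of step 3 and x of tote in the frame of tray between -0.045 and 0.045 m and y of tote in the frame of tray below 0.05 m and angle between the x axis of tote and the x axis of tray, either way round below 0.15 rad and x of stray in the frame of tote between -0.082 and 0.082 m and y of stray in the frame of tote between -0.067 and 0.067 m and z of stray in the frame of tote below 0.036 m and value of joint gate below 0.008 m and linear speed of tote below 0.02 m/s and linear speed of each of badge0, badge1, badge2, stray below 0.03 m/s); the robot touches nothing.
It fails at once if a badge from the tray is picked up (more than 55 mm above the tray's floor) (height (world z) of any of badge0, badge1, badge2 above 0.115 m).
It fails at once if the tote is lifted or tipped (height (world z) of tote above 0.02 m or angle between tote's own z axis and vertical above 0.25 rad).
It fails at once if the racket, ashtray, phone stand, remote or teacup is moved by more than 30 mm (distance of any of racket, ashtray, phone_stand, remote, teacup from where it was at the start of the episode above 0.03 m).
It also fails if it takes over 67 s, if anything falls off the work surface, if the arm or the gripper's body presses on something with over 40 N, if the wrist force passes 120 N, or if a joint passes its speed limit or range.

## Robot

A 6-joint arm with a two-finger parallel gripper is mounted at the origin on the work surface. World frame = base frame: x ahead of the robot, y to its left, z up, the work surface at z = 0. Lengths are in m, angles in rad, forces in N, time in s.
With the tool pointing down it reaches from about 0.225 to 0.875 m from the base axis. Payload 3.4 kg.
Tool frame: the origin (TCP) lies between the finger pads; the fingertips stand 11 mm ahead of it and the grasp point (between the pads) lies 8 mm behind it; z points along the fingers, y is the line along which they close (so a half turn about z gives the same grasp; the last joint's range is limited). The gripper opens to 85 mm and grips with 20 to 120 N. Pads are 22 mm wide; open, the fingers measure 114 mm over their backs; the gripper's body (76 mm by 85 mm) begins 54 mm behind the grasp point. The pads swing forward as they close: fully open they stand 13 mm farther back than shut.
Start: joints at [1.118, 0.276, 1.505, -0, 1.361, -0.121], TCP at [0.187, 0.544, 0.242] pointing down, gripper open.
Joint ranges: [-2.89, 2.89], [-0.75, 2.08], [0.22, 2.7], [-1.18, 4.32], [0.11, 2.71], [-2.7, 2.7]. Speed limits (rad/s): [2.57, 2.57, 3.14, 3.14, 3.14, 3.14].

## Interface

Orientations are given as a unit quaternion [w, x, y, z].
In Python, from station import bot gives the robot as it stands.
- The arm moves only by the tool arm_command, never from a script. Its argument "rows" is a list of rows, each an object with "delta_pos": the shift along the tool's x, y, z in mm, a list of three; "angular": the turn, a rotation vector about the tool's x, y, z in rad, a list of three. In form: [{"delta_pos": [x, y, z], "angular": [wx, wy, wz]}, ...]. A call has 1 to 20 rows; each row shifts and turns the commanded pose from where the row before left it, along the tool's axes as they then stand; what a row does not reach is not made up. A row lasts 1/12 s, in which the tool goes at most 41.7 mm and 7.16 degrees, less where a joint would pass 70% of its speed; a pose out of reach is approached as far as the arm can. A call with a gripper value outside its range is refused whole. "hand" is the closure, from -1 (fully open) to 1 (shut), set as the call begins (left out, the last holds). The fingers move at their own pace and stop on an object; "force" is the grip in N (left out, the last holds). Time passes only in rows, so rows that do not move let the fingers close. It gives the time, the measured TCP pose, the force, the opening and the grip force at its end, in the units of the state.
- bot.get_state(): the state, without advancing time (a new reading comes with each control period).
- bot.grab_frame(name): name is "scene" or "top"; returns a dict with "frame" (384x512x3 uint8, blue, green, red), "camera_matrix" (3x3 intrinsics, pixels), "distortion" ([k1, k2, p1, p2, k3] as OpenCV has them; the pictures are not rectified), "extrinsics" (4x4, takes a point from world to camera coordinates). Camera axes: x right, y down, z forward; pixel columns grow to the right and rows downward; lengths in m; the calibration is good to about 2 mm. A picture is of the moment at which its call begins. There is no depth.
- bot.close_job(): hands the job in; it is judged then, once.
The state is a dict: "t": time; "joint_pos": joint angles; "qd": joint speeds; "joint_efforts": joint torques, N m; "tool_pos": TCP position; "ee_rot": TCP orientation; "force": force on the tool from outside, world axes, zero at the start; "ft_torque": the same for the moment, N m; "finger_gap": opening from 0.0 (shut) to 1.0 (fully open); "grip_force": force on a finger pad.
Only numpy, scipy, OpenCV 4.12 (cv2) and the standard library are available. Lean on these libraries where they do the work, as an engineer would, in place of code of your own. Each camera call takes 0.05 s, during which the arm holds its last target. There are 200 camera calls.

## Working session

There is one attempt and no reset: what is moved stays moved. The work goes in short steps, Python scripts to look and compute and a tool call to move; the robot and the scene stay as the last step left them, time stands still between calls to the robot, and variables do not carry over. Pictures are saved under pics/ and viewed, at most 10 in all, crops included, and the job is handed in when it is done.

Besides the shell and the picture viewer there is one more tool, called after "Request:" in YAML: its name, and indented under it one key for each argument. arm_command: Moves the arm, as the interface text tells. Its arguments: {"type":"object","properties":{"rows":{"type":"array","items":{"type":"object","properties":{"delta_pos":{"type":"array","items":{"type":"number"}},"angular":{"type":"array","items":{"type":"number"}}}}},"hand":{"type":"number"},"force":{"type":"number"}},"required":["rows"]}

```bash
mkdir -p pics; python3 - <<'E'
from station import bot
import cv2,numpy as np
for n in("scene","top"):
    f=bot.grab_frame(n); cv2.imwrite(f"pics/{n}0.png",f["frame"]); print(n,f["camera_matrix"],f["distortion"],np.round(f["extrinsics"],4).tolist())
print(bot.get_state())
E
```

```text
scene [[380.60382097   0.         257.1606269 ]
 [  0.         380.60382097 192.17914909]
 [  0.           0.           1.        ]] [-0.11099167  0.          0.          0.          0.        ] [[0.7419, 0.6704, -0.0141, -0.51], [0.4806, -0.5463, -0.6861, -0.1458], [-0.4676, 0.5022, -0.7274, 1.5147], [0.0, 0.0, 0.0, 1.0]]
top [[443.37948693   0.         257.5084903 ]
 [  0.         443.37948693 193.66002804]
 [  0.           0.           1.        ]] [0.04454925 0.         0.         0.         0.        ] [[-0.0796, -0.9968, -0.0061, 0.1769], [-0.9727, 0.079, -0.2184, 0.5804], [0.2181, -0.0114, -0.9759, 1.3102], [0.0, 0.0, 0.0, 1.0]]
{'t': 0.1, 'joint_pos': array([ 1.11797632e+00,  2.76550086e-01,  1.50597081e+00,  2.12453039e-06,
        1.36072291e+00, -1.21002763e-01]), 'qd': array([-0.00022764, -0.00076718, -0.00102662,  0.00264033, -0.00163673,
        0.00080108]), 'joint_efforts': array([ 1.50432712e-03, -4.17698944e+01, -2.46405637e+01, -1.39333503e-05,
        5.81656059e-03,  1.26334203e-05]), 'tool_pos': array([0.1871247 , 0.54323375, 0.24152999]), 'ee_rot': array([-2.34627453e-04,  1.65148705e-01,  9.86268332e-01, -7.91536017e-04]), 'force': array([-0.30113451, -0.06842951, -0.33108698]), 'ft_torque': array([-0.0300757 ,  0.01084387, -0.01782628]), 'grip_force': 0.0, 'finger_gap': 1.00139357973578}
```

View pics/scene0.png

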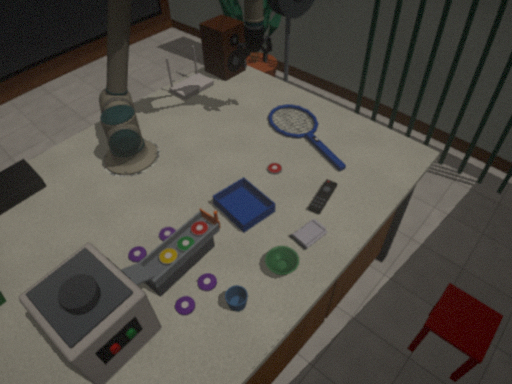

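View pics/top0.png

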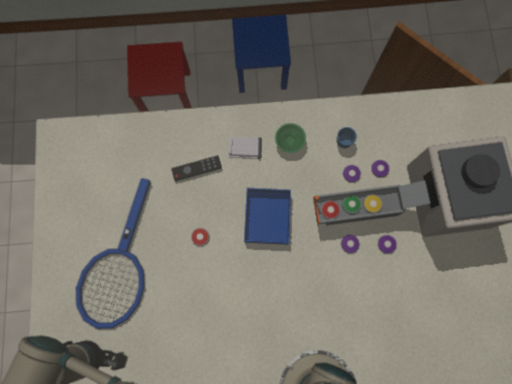

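The top view shows the tote at about (268,217), the tray from (318,207) to (400,200) with the orange gate at (317,209), badges at (330,209), (352,204) and (373,203), the stray at (200,237), and the press on the right.

```bash
cat > h.py <<'E'
import cv2,numpy as np
def ray(f,px,z):
    E=f["extrinsics"];R=E[:3,:3];t=E[:3,3]
    p=cv2.undistortPoints(np.array(px,float).reshape(-1,1,2),f["camera_matrix"],np.array(f["distortion"]))[:,0]
    c=-R.T@t; d=np.c_[p,np.ones(len(p))]@R
    return c+d*((z-c[2])/d[:,2])[:,None]
R={"red":[(0,8),(172,180)],"orange":[(5,14)],"yellow":[(20,33)],"green":[(50,80)],"blue":[(105,125)]}
def blobs(f,col,s=110,v=60,amin=15):
    h=cv2.cvtColor(f["frame"],cv2.COLOR_BGR2HSV);m=0
    for a,b in R[col]: m=m|cv2.inRange(h,(a,s,v),(b,255,255))
    cs,_=cv2.findContours(m,cv2.RETR_EXTERNAL,cv2.CHAIN_APPROX_NONE)
    return [c for c in cs if cv2.contourArea(c)>=amin]
E
python3 - <<'E'
from station import bot
from h import *
np.set_printoptions(precision=3,suppress=True)
for n in("top","scene"):
    f=bot.grab_frame(n);print(n)
    for col,z in(("red",.009),("red",.069),("orange",.09),("yellow",.069),("green",.069),("blue",.042)):
        for c in blobs(f,col,amin=8):
            (u,v),(w,h),a=cv2.minAreaRect(c)
            if v<110 and n=="top" or (n=="scene" and (v>300 or v<100)): continue
            print(col,z,cv2.contourArea(c),round(u),round(v),ray(f,[(u,v)],z)[0][:2], end=' ')
            if col in("blue","orange") : print(ray(f,cv2.boxPoints(((u,v),(w,h),a)),z)[:,:2].tolist() if cv2.contourArea(c)>20 else '')
            else: print()
    x,y=(235,120) if n=="top" else (110,170)
    im=f["frame"][y:y+150,x:x+200];cv2.imwrite(f"pics/c_{n}.png",cv2.resize(im,None,fx=4,fy=4,interpolation=cv2.INTER_CUBIC))
E
```

```text
top
red 0.009 175.5 200 236 [0.482 0.323] 
red 0.009 194.5 330 209 [ 0.535 -0.099] 
red 0.069 175.5 200 236 [0.474 0.315] 
red 0.069 194.5 330 209 [ 0.525 -0.088] 
orange 0.09 37.0 316 209 [ 0.524 -0.043] [[0.5658519461748874, -0.039810185185098074], [0.5654012863573138, -0.052177195204169524], [0.4826380678011344, -0.04658734878903037], [0.4830764026033918, -0.03438908681868083]]
yellow 0.069 199.5 372 203 [ 0.534 -0.217] 
green 0.069 146.0 352 204 [ 0.538 -0.155] 
blue 0.042 3952.5 114 285 [0.353 0.582] [[0.3781096745514483, 0.7460361886622624], [0.5079260873760476, 0.5300076223885953], [0.32742014719024476, 0.4178507917319464], [0.2061319344193389, 0.6312235805563062]]
blue 0.042 1690.5 267 220 [0.513 0.105] [[0.45208747537789196, 0.17990229984964937], [0.5920429895254733, 0.1634798508377922], [0.575101637134888, 0.02912774900327833], [0.4357678294028576, 0.04853954645918841]]
blue 0.042 311.0 136 205 [0.593 0.51 ] [[0.5197951545426, 0.5475753754902626], [0.676770964129968, 0.4924854084664887], [0.6678842116797868, 0.4718850933392583], [0.511269660187001, 0.5274600145173626]]
scen
[... 233 characters left out ...]
-0.047] [[0.5191462021328836, -0.08082044093915625], [0.48829475057128846, -0.04669961501924946], [0.5420234121543406, -0.013431268025671683], [0.5712461242041145, -0.0481260384754707]]
yellow 0.069 186.5 168 255 [ 0.536 -0.221] 
green 0.069 126.0 185 242 [ 0.537 -0.156] 
blue 0.042 1181.0 244 202 [0.543 0.097] [[0.44586894762804885, 0.04313190844619652], [0.42754388954348366, 0.2026598791512082], [0.6370651786559314, 0.14971286998763333], [0.6417388585130033, 0.0067673088882900245]]
blue 0.042 1259.5 312 132 [0.484 0.557] [[0.29912339725981796, 0.47547361426609847], [0.21392699403521975, 0.6862811713985649], [0.6587600898419195, 0.6352566188744492], [0.699140627529893, 0.45426736429396064]]
```

View pics/c_top.png

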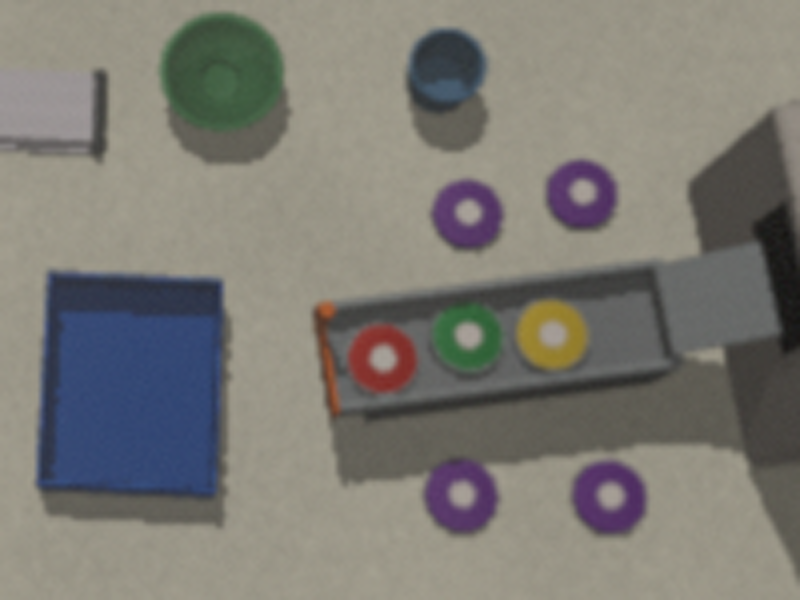

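View pics/c_scene.png

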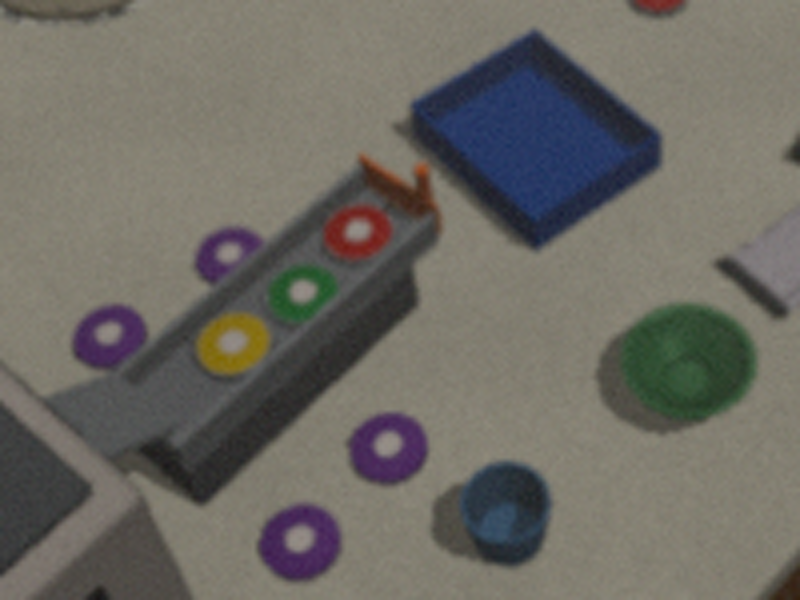

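The enlarged top view gives the tote rim corners at (50,272), (222,280), (215,494) and (40,487), the post top at (326,310), and the tray's outer walls from (330,302) to (660,264) and from (340,413) to (670,370). The scene view confirms that the post is on the far (+x) side and that the badges are inside the tray.

```bash
python3 - <<'E'
from station import bot
from h import *
np.set_printoptions(precision=4,suppress=True)
f=bot.grab_frame("top"); g=bot.grab_frame("scene")
cv=lambda P,o:(np.array(P,float)+.5)/4-.5+o
T=lambda P,z:ray(f,cv(P,(235,120)),z)[:,:2]
S=lambda P,z:ray(g,cv(P,(110,170)),z)[:,:2]
up=T([(330,302),(660,264)],.085);lo=T([(340,413),(670,370)],.085)
print("walls",up,lo)
for w in(up,lo): d=w[0]-w[1]; print("tray yaw",np.arctan2(d[1],d[0])-np.pi/2)
print("post top",T([(326,308)],.126),S([(423,169)],.126))
pl=T([(318,306),(336,413)],.091);print("plate",pl, np.diff(pl,axis=0))
t=T([(50,272),(222,280),(215,494),(40,487)],.042);print("tote",t,t.mean(0))
s=S([(536,32),(412,105),(538,236),(660,137)],.042);print("tote s",s,s.mean(0))
for n,P,z in(("stray",None,.009),):
    pass
print("purple",T([(467,214),(581,194),(461,496),(610,497)],.009))
print("cup,ash",T([(447,65),(222,70)],.045))
E
```

```text
walls [[ 0.569  -0.0507]
 [ 0.5782 -0.3035]] [[ 0.4835 -0.0488]
 [ 0.4963 -0.2987]]
tray yaw 0.03643999274630927
tray yaw 0.051470511471233715
post top [[ 0.5561 -0.0412]] [[ 0.5586 -0.0419]]
plate [[ 0.5653 -0.0404]
 [ 0.4828 -0.045 ]] [[-0.0825 -0.0046]]
tote [[0.62   0.1607]
 [0.6025 0.0258]
 [0.4349 0.0474]
 [0.451  0.181 ]] [0.5271 0.1037]
tote s [[0.46   0.1803]
 [0.4415 0.0456]
 [0.6195 0.0145]
 [0.6241 0.1579]] [0.5363 0.0996]
purple [[ 0.6487 -0.1806]
 [ 0.6579 -0.2746]
 [ 0.4215 -0.1471]
 [ 0.4118 -0.2626]]
cup,ash [[ 0.7645 -0.1716]
 [ 0.7754  0.0095]]
```

Request:
arm_command:
  rows:
    - {"delta_pos": [0, 0, 4], "angular": [0, 0, 0.1195]}
    - {"delta_pos": [0, 0, 4], "angular": [0, 0, 0.1195]}
    - {"delta_pos": [0, 0, 4], "angular": [0, 0, 0.1195]}
    - {"delta_pos": [0, 0, 4], "angular": [0, 0, 0.1195]}
    - {"delta_pos": [0, 0, 4], "angular": [0, 0, 0.1195]}
    - {"delta_pos": [0, 0, 4], "angular": [0, 0, 0.1195]}
    - {"delta_pos": [0, 0, 4], "angular": [0, 0, 0.1195]}
    - {"delta_pos": [0, 0, 4], "angular": [0, 0, 0.1195]}
    - {"delta_pos": [0, 0, 4], "angular": [0, 0, 0.1195]}
    - {"delta_pos": [0, 0, 4], "angular": [0, 0, 0.1195]}
    - {"delta_pos": [-28, 26, 0]}
    - {"delta_pos": [-28, 26, 0]}
    - {"delta_pos": [-28, 26, 0]}
    - {"delta_pos": [-28, 26, 0]}
    - {"delta_pos": [-28, 26, 0]}
    - {"delta_pos": [-28, 26, 0]}
    - {"delta_pos": [-28, 26, 0]}
    - {"delta_pos": [-28, 26, 0]}
    - {"delta_pos": [-28, 26, 0]}
    - {"delta_pos": [-28, 26, 0]}
  hand: -1

```text
invalid input at $.rows[10]: expected keys delta_pos, angular
```

```bash
cat > st.py <<'E'
from station import bot
import numpy as np
from scipy.spatial.transform import Rotation as Ro
def tray(p):
    p=np.asarray(p,float); d=p[:2]-np.array([.527,-.047]); a=.044
    return np.array([d[0]*np.cos(a)+d[1]*np.sin(a), -d[0]*np.sin(a)+d[1]*np.cos(a)])*1e3
if __name__=="__main__":
    s=bot.get_state();w,x,y,z=s["ee_rot"];R=Ro.from_quat([x,y,z,w]).as_matrix()
    print("t",round(s["t"],2),"tray mm",tray(s["tool_pos"]).round(1),"z",(s["tool_pos"][2]*1e3).round(1),"yaw_y",np.arctan2(R[1,1],R[0,1]).round(3),"zax",R[:,2].round(3),"F",s["force"].round(1),"gap",s["finger_gap"],"j",s["joint_pos"].round(2))
E
python3 st.py
```

```text
t 0.3 tray mm [-313.5  604.9] z 242.0 yaw_y 1.239 zax [-0.    -0.001 -1.   ] F [0.3 0.7 0.3] gap 1.0002392457153166 j [ 1.12  0.28  1.51  0.    1.36 -0.12]
```

Request:
arm_command:
  rows:
    - {"delta_pos": [0, 0, 4], "angular": [0, 0, 0.1195]}
    - {"delta_pos": [0, 0, 4], "angular": [0, 0, 0.1195]}
    - {"delta_pos": [0, 0, 4], "angular": [0, 0, 0.1195]}
    - {"delta_pos": [0, 0, 4], "angular": [0, 0, 0.1195]}
    - {"delta_pos": [0, 0, 4], "angular": [0, 0, 0.1195]}
    - {"delta_pos": [0, 0, 4], "angular": [0, 0, 0.1195]}
    - {"delta_pos": [0, 0, 4], "angular": [0, 0, 0.1195]}
    - {"delta_pos": [0, 0, 4], "angular": [0, 0, 0.1195]}
    - {"delta_pos": [0, 0, 4], "angular": [0, 0, 0.1195]}
    - {"delta_pos": [0, 0, 4], "angular": [0, 0, 0.1195]}
    - {"delta_pos": [-28, 26, 0], "angular": [0, 0, 0]}
    - {"delta_pos": [-28, 26, 0], "angular": [0, 0, 0]}
    - {"delta_pos": [-28, 26, 0], "angular": [0, 0, 0]}
    - {"delta_pos": [-28, 26, 0], "angular": [0, 0, 0]}
    - {"delta_pos": [-28, 26, 0], "angular": [0, 0, 0]}
    - {"delta_pos": [-28, 26, 0], "angular": [0, 0, 0]}
    - {"delta_pos": [-28, 26, 0], "angular": [0, 0, 0]}
    - {"delta_pos": [-28, 26, 0], "angular": [0, 0, 0]}
    - {"delta_pos": [-28, 26, 0], "angular": [0, 0, 0]}
    - {"delta_pos": [-28, 26, 0], "angular": [0, 0, 0]}
  hand: -1

```text
t: 1.97
tool_pos: [0.4605, 0.2738, 0.2025]
ee_rot: [0.0, 0.691, 0.722, 0.0]
force: [1.0, 0.8, -0.1]
finger_gap: 0.999
grip_force: 0.0
```

```bash
python3 st.py
```

```text
t 1.97 tray mm [-52.3 323.5] z 202.5 yaw_y 0.044 zax [ 0.  0. -1.] F [ 1.   0.8 -0.1] gap 0.999122987541853 j [0.41 0.24 1.65 0.   1.24 0.36]
```

Request:
arm_command:
  rows:
    - {"delta_pos": [-18, 19, 0], "angular": [0, 0, 0]}
    - {"delta_pos": [-18, 19, 0], "angular": [0, 0, 0]}
    - {"delta_pos": [-18, 19, 20], "angular": [0, 0, 0]}
    - {"delta_pos": [0, 0, 25], "angular": [0, 0, 0]}
    - {"delta_pos": [0, 0, 25], "angular": [0, 0, 0]}
    - {"delta_pos": [0, 0, 25], "angular": [0, 0, 0]}
    - {"delta_pos": [0, 0, 25], "angular": [0, 0, 0]}
    - {"delta_pos": [0, 0, 25], "angular": [0, 0, 0]}
    - {"delta_pos": [0, 0, 20], "angular": [0, 0, 0]}
    - {"delta_pos": [0, 0, 10], "angular": [0, 0, 0]}
    - {"delta_pos": [0, 0, 5], "angular": [0, 0, 0]}
    - {"delta_pos": [0, 0, 0], "angular": [0, 0, 0]}
    - {"delta_pos": [0, 0, 0], "angular": [0, 0, 0]}

```text
t: 3.05
tool_pos: [0.5195, 0.2242, 0.0231]
ee_rot: [0.0, 0.691, 0.723, 0.001]
force: [0.3, 0.3, 0.6]
finger_gap: 0.992
grip_force: 0.0
```

```bash
python3 st.py
```

```text
t 3.05 tray mm [  4.4 271.3] z 23.1 yaw_y 0.044 zax [ 0.002  0.001 -1.   ] F [0.3 0.3 0.6] gap 0.9923846006056916 j [0.28 0.47 1.82 0.   0.85 0.24]
```

Request:
arm_command:
  rows:
    - {"delta_pos": [-7, 0, 0], "angular": [0, 0, 0]}
    - {"delta_pos": [-7, 0, 0], "angular": [0, 0, 0]}
    - {"delta_pos": [-7, 0, 0], "angular": [0, 0, 0]}
    - {"delta_pos": [-7, 0, 0], "angular": [0, 0, 0]}
    - {"delta_pos": [-7, 0, 0], "angular": [0, 0, 0]}
    - {"delta_pos": [-7, 0, 0], "angular": [0, 0, 0]}
    - {"delta_pos": [-7, 0, 0], "angular": [0, 0, 0]}
    - {"delta_pos": [-7, 0, 0], "angular": [0, 0, 0]}
    - {"delta_pos": [-7, 0, 0], "angular": [0, 0, 0]}
    - {"delta_pos": [-7, 0, 0], "angular": [0, 0, 0]}
    - {"delta_pos": [-7, 0, 0], "angular": [0, 0, 0]}
    - {"delta_pos": [-7, 0, 0], "angular": [0, 0, 0]}
    - {"delta_pos": [-7, 0, 0], "angular": [0, 0, 0]}
    - {"delta_pos": [-7, 0, 0], "angular": [0, 0, 0]}
    - {"delta_pos": [-7, 0, 0], "angular": [0, 0, 0]}
    - {"delta_pos": [-7, 0, 0], "angular": [0, 0, 0]}
    - {"delta_pos": [-7, 0, 0], "angular": [0, 0, 0]}
    - {"delta_pos": [-7, 0, 0], "angular": [0, 0, 0]}
    - {"delta_pos": [-7, 0, 0], "angular": [0, 0, 0]}
    - {"delta_pos": [-5, 0, 0], "angular": [0, 0, 0]}

```text
t: 4.72
tool_pos: [0.5248, 0.0852, 0.0223]
ee_rot: [0.0, 0.691, 0.722, -0.0]
force: [-0.3, 1.3, -0.6]
finger_gap: 0.998
grip_force: 0.6
```

```bash
python3 st.py
```

```text
t 4.72 tray mm [  3.6 132.2] z 22.3 yaw_y 0.044 zax [-0. -0. -1.] F [-0.3  1.3 -0.6] gap 0.9978586242420451 j [ 0.03  0.43  1.9  -0.    0.81 -0.01]
```

Request:
arm_command:
  rows:
    - {"delta_pos": [-2, 0, 0], "angular": [0, 0, 0]}
    - {"delta_pos": [-2, 0, 0], "angular": [0, 0, 0]}
    - {"delta_pos": [-2, 0, 0], "angular": [0, 0, 0]}
    - {"delta_pos": [-2, 0, 0], "angular": [0, 0, 0]}
    - {"delta_pos": [0, 0, 0], "angular": [0, 0, 0]}

```text
t: 5.13
tool_pos: [0.5251, 0.0778, 0.0223]
ee_rot: [0.0, 0.691, 0.723, -0.0]
force: [-0.6, -0.8, 0.2]
finger_gap: 1.003
grip_force: 0.0
```

```bash
python3 st.py; python3 - <<'E'
from station import bot
import cv2
a=bot.grab_frame("top")["frame"][120:270,200:400];b=bot.grab_frame("scene")["frame"][150:300,130:330]
cv2.imwrite("pics/p1.png",cv2.resize(cv2.vconcat([a,b]),None,fx=2,fy=2,interpolation=cv2.INTER_CUBIC))
E
```

```text
t 5.13 tray mm [  3.6 124.8] z 22.3 yaw_y 0.044 zax [-0. -0. -1.] F [-0.6 -0.8  0.2] gap 1.0032835966503069 j [ 0.02  0.43  1.9  -0.    0.81 -0.03]
```

View pics/p1.png

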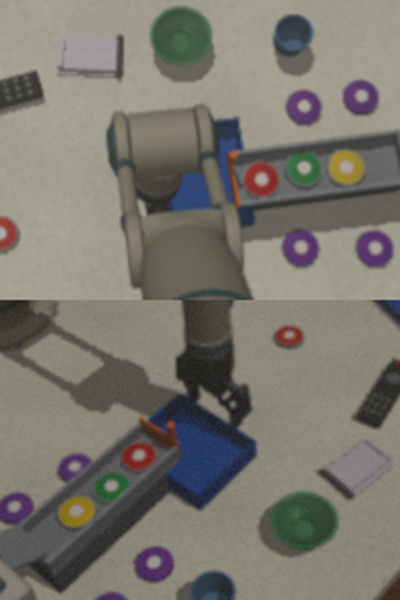

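The tote is under the lip and looks square, with the fingers on its outer wall and the gate still shut. I'll press on gently until the force shows contact with the foot.

Request:
arm_command:
  rows:
    - {"delta_pos": [-1, 0, 0], "angular": [0, 0, 0]}
    - {"delta_pos": [-1, 0, 0], "angular": [0, 0, 0]}
    - {"delta_pos": [-1, 0, 0], "angular": [0, 0, 0]}
    - {"delta_pos": [-1, 0, 0], "angular": [0, 0, 0]}
    - {"delta_pos": [0, 0, 0], "angular": [0, 0, 0]}

```text
t: 5.65
tool_pos: [0.5254, 0.0741, 0.0224]
ee_rot: [-0.0, 0.691, 0.722, 0.0]
force: [-0.6, 1.0, 0.3]
finger_gap: 0.996
grip_force: 0.8
```

```bash
python3 st.py
```

```text
t 5.65 tray mm [  3.7 121.1] z 22.4 yaw_y 0.044 zax [ 0.  0. -1.] F [-0.6  1.   0.3] gap 0.9962841881982482 j [ 0.01  0.43  1.9   0.    0.81 -0.04]
```

Request:
arm_command:
  rows:
    - {"delta_pos": [-1, 0, 0], "angular": [0, 0, 0]}
    - {"delta_pos": [-1, 0, 0], "angular": [0, 0, 0]}
    - {"delta_pos": [-1, 0, 0], "angular": [0, 0, 0]}
    - {"delta_pos": [0, 0, 0], "angular": [0, 0, 0]}

```text
t: 5.98
tool_pos: [0.5254, 0.074, 0.0224]
ee_rot: [-0.002, 0.692, 0.722, 0.002]
force: [0.3, 13.1, 1.2]
finger_gap: 1.001
grip_force: 6.4
```

```bash
python3 st.py
```

```text
t 5.98 tray mm [  3.7 121. ] z 22.4 yaw_y 0.043 zax [ 0.     0.005 -1.   ] F [ 0.3 13.1  1.2] gap 1.0005597108853863 j [ 0.01  0.43  1.9   0.01  0.81 -0.04]
```

Request:
arm_command:
  rows:
    - {"delta_pos": [10, 0, 0], "angular": [0, 0, 0]}
    - {"delta_pos": [10, 0, 0], "angular": [0, 0, 0]}
    - {"delta_pos": [0, 0, -28], "angular": [0, 0, 0]}
    - {"delta_pos": [0, 0, -28], "angular": [0, 0, 0]}
    - {"delta_pos": [0, 0, -28], "angular": [0, 0, 0]}
    - {"delta_pos": [0, 0, -28], "angular": [0, 0, 0]}
    - {"delta_pos": [0, 0, -28], "angular": [0, 0, 0]}
    - {"delta_pos": [-27, 14, 0], "angular": [0, 0, 0]}
    - {"delta_pos": [-27, 14, 0], "angular": [0, 0, 0]}
    - {"delta_pos": [-27, 14, 0], "angular": [0, 0, 0]}
    - {"delta_pos": [-27, 14, 0], "angular": [0, 0, 0]}
    - {"delta_pos": [-26, 10, 0], "angular": [0, 0, 0]}
    - {"delta_pos": [0, 0, 0], "angular": [0, 0, 0]}
    - {"delta_pos": [0, 0, 0], "angular": [0, 0, 0]}
  hand: 1
  force: 20

```text
t: 7.15
tool_pos: [0.5965, -0.0411, 0.1617]
ee_rot: [-0.0, 0.692, 0.722, -0.0]
force: [-0.2, -0.2, 1.1]
finger_gap: 0.001
grip_force: 0.0
```

```bash
python3 st.py; python3 - <<'E'
from station import bot
from h import *
f=bot.grab_frame("scene")
from st import tray
for c in blobs(f,"blue",amin=300):
    q=cv2.approxPolyDP(c,5,True)[:,0]; print(q.tolist(),[tray(p).round().tolist() for p in ray(f,q,.042)])
E
```

```text
t 7.15 tray mm [69.7  2.9] z 161.7 yaw_y 0.042 zax [-0.001 -0.    -1.   ] F [-0.2 -0.2  1.1] gap 0.001016065480072012 j [-0.18  0.36  1.58 -0.    1.2  -0.23]
[[213, 203], [205, 210], [218, 211], [221, 227], [214, 239], [229, 253], [255, 222], [230, 212], [223, 216]] [[-58.0, 74.0], [-57.0, 34.0], [-20.0, 59.0], [34.0, 16.0], [49.0, -32.0], [120.0, -41.0], [105.0, 100.0], [14.0, 80.0], [8.0, 53.0]]
```

```bash
python3 - <<'E'
from station import bot
from h import *
from st import tray
f=bot.grab_frame("top");g=bot.grab_frame("scene")
for p in [(220,122),(238,119),(252,222)]: print(p,tray(ray(f,[(np.array(p)+.5)/2-.5+(200,120)],.042)[0]).round())
for p in [(256,442),(198,495),(180,397)]: print(p,tray(ray(g,[(np.array(p)-(0,300)+.5)/2-.5+(130,150)],.042)[0]).round())
cv2.imwrite("pics/p2.png",cv2.resize(g["frame"][150:300,150:350],None,fx=4,fy=4,interpolation=cv2.INTER_CUBIC))
E
```

```text
(220, 122) [99.  4.]
(238, 119) [101. -25.]
(252, 222) [-64. -21.]
(256, 442) [108. 109.]
(198, 495) [106. -26.]
(180, 397) [-55. 104.]
```

View pics/p2.png

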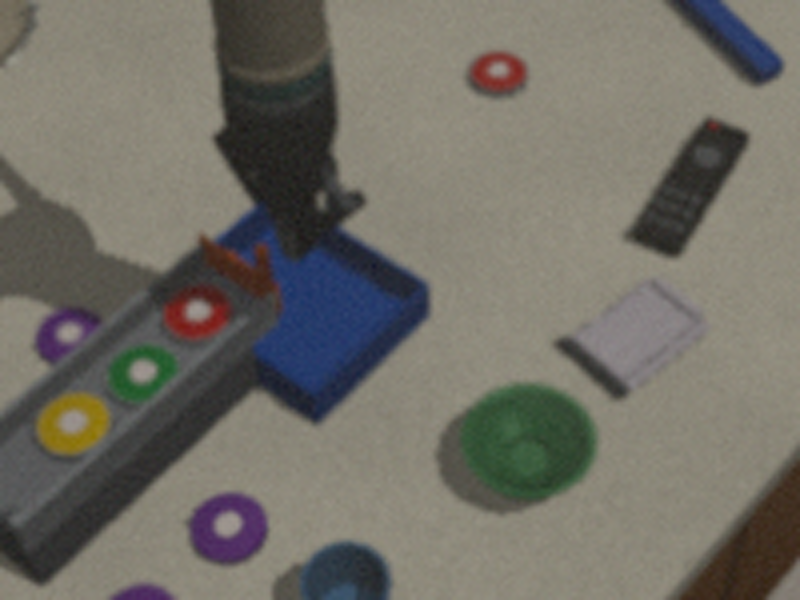

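The tote sits flat against the foot, its right-hand corners at about (428,290) and (316,410) in this crop, which puts its centre about 20 mm towards +x and within tolerance. Next I open the gate.

Request:
arm_command:
  rows:
    - {"delta_pos": [0, 0, 20], "angular": [0, 0, 0]}
    - {"delta_pos": [0, 0, 20], "angular": [0, 0, 0]}
    - {"delta_pos": [0, 0, 11], "angular": [0, 0, 0]}
    - {"delta_pos": [0, 0, 0], "angular": [0, 0, 0]}
    - {"delta_pos": [0, -7, 0], "angular": [0, 0, 0]}
    - {"delta_pos": [0, -7, 0], "angular": [0, 0, 0]}
    - {"delta_pos": [0, -7, 0], "angular": [0, 0, 0]}
    - {"delta_pos": [0, -7, 0], "angular": [0, 0, 0]}
    - {"delta_pos": [0, -7, 0], "angular": [0, 0, 0]}
    - {"delta_pos": [0, -7, 0], "angular": [0, 0, 0]}
    - {"delta_pos": [0, -7, 0], "angular": [0, 0, 0]}
    - {"delta_pos": [0, -7, 0], "angular": [0, 0, 0]}
    - {"delta_pos": [0, -7, 0], "angular": [0, 0, 0]}
    - {"delta_pos": [0, -7, 0], "angular": [0, 0, 0]}
    - {"delta_pos": [0, -7, 0], "angular": [0, 0, 0]}
    - {"delta_pos": [0, -7, 0], "angular": [0, 0, 0]}
    - {"delta_pos": [0, -7, 0], "angular": [0, 0, 0]}
    - {"delta_pos": [0, -5, 0], "angular": [0, 0, 0]}
    - {"delta_pos": [0, 0, 0], "angular": [0, 0, 0]}

```text
t: 8.88
tool_pos: [0.4986, -0.0439, 0.111]
ee_rot: [-0.001, 0.691, 0.722, -0.001]
force: [0.2, -0.3, -0.3]
finger_gap: 0.001
grip_force: 0.0
```

```bash
python3 st.py
```

```text
t 8.88 tray mm [-28.3   4.3] z 111.0 yaw_y 0.044 zax [-0.002  0.001 -1.   ] F [ 0.2 -0.3 -0.3] gap 0.0005539308015138409 j [-0.23  0.28  1.86 -0.    1.01 -0.27]
```

Request:
arm_command:
  rows:
    - {"delta_pos": [0, -2, 0], "angular": [0, 0, 0]}
    - {"delta_pos": [0, -2, 0], "angular": [0, 0, 0]}
    - {"delta_pos": [0, -2, 0], "angular": [0, 0, 0]}
    - {"delta_pos": [0, 0, 0], "angular": [0, 0, 0]}

```text
t: 9.22
tool_pos: [0.4972, -0.0441, 0.1114]
ee_rot: [0.002, 0.692, 0.722, 0.002]
force: [6.7, 1.2, -4.2]
finger_gap: 0.001
grip_force: 3.3
```

```bash
python3 st.py; python3 - <<'E'
from station import bot
from h import *
from st import tray
f=bot.grab_frame("scene")
for c in blobs(f,"orange",amin=8):
    (u,v),_,_=cv2.minAreaRect(c)
    if v<300: print(tray(ray(f,[(u,v)],.09)[0]).round(),cv2.contourArea(c))
E
```

```text
t 9.22 tray mm [-29.6   4.2] z 111.4 yaw_y 0.043 zax [ 0.006  0.001 -1.   ] F [ 6.7  1.2 -4.2] gap 0.0006698339165838599 j [-0.23  0.27  1.87  0.    1.   -0.27]
[436.  -5.] 35.0
[454. 140.] 525.0
[-75.  -0.] 51.5
[-1252.   139.] 10.5
[-500.  870.] 473.0
[-1247.   435.] 24.5
[-1026.  1094.] 11.5
```

Request:
arm_command:
  rows:
    - {"delta_pos": [0, 10, 0], "angular": [0, 0, 0]}
    - {"delta_pos": [0, 10, -20], "angular": [0, 0, 0]}
    - {"delta_pos": [0, 10, -20], "angular": [0, 0, 0]}
    - {"delta_pos": [-20, 3, 0], "angular": [0, 0, 0]}
    - {"delta_pos": [-30, 0, 0], "angular": [0, 0, 0]}
    - {"delta_pos": [-30, 0, 0], "angular": [0, 0, 0]}
    - {"delta_pos": [-30, 0, 0], "angular": [0, 0, 0]}
    - {"delta_pos": [-30, 0, 0], "angular": [0, 0, 0]}
    - {"delta_pos": [-30, 0, 0], "angular": [0, 0, 0]}
    - {"delta_pos": [-30, 0, 0], "angular": [0, 0, 0]}
    - {"delta_pos": [-28, 0, 0], "angular": [0, 0, 0]}
    - {"delta_pos": [0, 0, 0], "angular": [0, 0, 0]}
    - {"delta_pos": [0, 0, 0], "angular": [0, 0, 0]}

```text
t: 10.35
tool_pos: [0.537, -0.2718, 0.1504]
ee_rot: [-0.001, 0.692, 0.722, -0.0]
force: [0.1, 0.1, -0.3]
finger_gap: 0.0
grip_force: 0.0
```

```bash
python3 st.py; python3 - <<'E'
from station import bot
from h import *
from st import tray
for n in ("top","scene"):
  f=bot.grab_frame(n)
  for col in ("red","green","yellow"):
   for c in blobs(f,col,amin=8):
    (u,v),_,_=cv2.minAreaRect(c);p=tray(ray(f,[(u,v)],.069)[0])
    if abs(p[0])<50 and -260<p[1]<10: print(n,col,p.round(),cv2.contourArea(c))
E
```

```text
t 10.35 tray mm [ 1.000e-01 -2.251e+02] z 150.4 yaw_y 0.042 zax [-0.002  0.001 -1.   ] F [ 0.1  0.1 -0.3] gap 0.00045028863338038213 j [-0.58  0.38  1.59  0.    1.18 -0.63]
top red [ -4. -41.] 196.5
top green [   6. -108.] 154.5
top yellow [  -0. -170.] 201.5
scene red [ -0. -44.] 149.0
scene green [   5. -109.] 130.5
scene yellow [   1. -174.] 187.5
```

Request:
arm_command:
  rows:
    - {"delta_pos": [0, 0, 20], "angular": [0, 0, 0]}
    - {"delta_pos": [0, 0, 20], "angular": [0, 0, 0]}
    - {"delta_pos": [0, 0, 20], "angular": [0, 0, 0]}
    - {"delta_pos": [0, 0, 10], "angular": [0, 0, 0]}
    - {"delta_pos": [0, 0, 6], "angular": [0, 0, 0]}
    - {"delta_pos": [0, 0, 0], "angular": [0, 0, 0]}
    - {"delta_pos": [0, 0, 0], "angular": [0, 0, 0]}

```text
t: 11.03
tool_pos: [0.5379, -0.2704, 0.0757]
ee_rot: [0.0, 0.691, 0.723, 0.0]
force: [0.5, -0.2, -0.6]
finger_gap: -0.005
grip_force: 0.0
```

```bash
python3 st.py
```

```text
t 11.03 tray mm [   1.1 -223.6] z 75.7 yaw_y 0.045 zax [ 0. -0. -1.] F [ 0.5 -0.2 -0.6] gap -0.004658728214415338 j [-0.58  0.45  1.68  0.    1.01 -0.63]
```

Request:
arm_command:
  rows:
    - {"delta_pos": [0, 0, 2], "angular": [0, 0, 0]}
    - {"delta_pos": [6, 0, 0], "angular": [0, 0, 0]}
    - {"delta_pos": [6, 0, 0], "angular": [0, 0, 0]}
    - {"delta_pos": [6, 0, 0], "angular": [0, 0, 0]}
    - {"delta_pos": [6, 0, 0], "angular": [0, 0, 0]}
    - {"delta_pos": [6, 0, 0], "angular": [0, 0, 0]}
    - {"delta_pos": [6, 0, 0], "angular": [0, 0, 0]}
    - {"delta_pos": [6, 0, 0], "angular": [0, 0, 0]}
    - {"delta_pos": [6, 0, 0], "angular": [0, 0, 0]}
    - {"delta_pos": [6, 0, 0], "angular": [0, 0, 0]}
    - {"delta_pos": [6, 0, 0], "angular": [0, 0, 0]}
    - {"delta_pos": [6, 0, 0], "angular": [0, 0, 0]}
    - {"delta_pos": [6, 0, 0], "angular": [0, 0, 0]}
    - {"delta_pos": [6, 0, 0], "angular": [0, 0, 0]}
    - {"delta_pos": [6, 0, 0], "angular": [0, 0, 0]}
    - {"delta_pos": [6, 0, 0], "angular": [0, 0, 0]}
    - {"delta_pos": [6, 0, 0], "angular": [0, 0, 0]}
    - {"delta_pos": [6, 0, 0], "angular": [0, 0, 0]}
    - {"delta_pos": [0, 0, 0], "angular": [0, 0, 0]}

```text
t: 12.62
tool_pos: [0.5325, -0.1673, 0.0732]
ee_rot: [-0.001, 0.691, 0.723, 0.0]
force: [0.4, -0.9, 0.4]
finger_gap: 0.001
grip_force: 0.0
```

```bash
cat > b.py <<'E'
from station import bot
from h import *
from st import tray
for n in ("top","scene"):
  f=bot.grab_frame(n)
  for col in ("red","green","yellow"):
   for c in blobs(f,col,amin=8):
    (u,v),_,_=cv2.minAreaRect(c)
    for z in(.069,.014):
     p=tray(ray(f,[(u,v)],z)[0])
     if abs(p[0])<110 and -260<p[1]<(10 if z>.05 else 120): print(n,col,z,p.round(),cv2.contourArea(c))
E
python3 st.py; python3 b.py
```

```text
t 12.62 tray mm [   0.2 -120.4] z 73.2 yaw_y 0.045 zax [-0.001  0.001 -1.   ] F [ 0.4 -0.9  0.4] gap 0.0011922092689490046 j [-0.43  0.4   1.78  0.    0.96 -0.47]
top green 0.069 [  7. -23.] 155.0
top green 0.014 [ 17. -33.] 155.0
top yellow 0.069 [ -5. -80.] 199.0
top yellow 0.014 [  4. -92.] 199.0
scene green 0.069 [  6. -24.] 112.0
scene green 0.014 [-30.   3.] 112.0
scene yellow 0.069 [  4. -74.] 65.0
scene yellow 0.014 [-32. -49.] 65.0
```

Request:
arm_command:
  rows:
    - {"delta_pos": [6, 0, 0], "angular": [0, 0, 0]}
    - {"delta_pos": [6, 0, 0], "angular": [0, 0, 0]}
    - {"delta_pos": [6, 0, 0], "angular": [0, 0, 0]}
    - {"delta_pos": [6, 0, 0], "angular": [0, 0, 0]}
    - {"delta_pos": [6, 0, 0], "angular": [0, 0, 0]}
    - {"delta_pos": [6, 0, 0], "angular": [0, 0, 0]}
    - {"delta_pos": [6, 0, 0], "angular": [0, 0, 0]}
    - {"delta_pos": [6, 0, 0], "angular": [0, 0, 0]}
    - {"delta_pos": [6, 0, 0], "angular": [0, 0, 0]}
    - {"delta_pos": [6, 0, 0], "angular": [0, 0, 0]}
    - {"delta_pos": [6, 0, 0], "angular": [0, 0, 0]}
    - {"delta_pos": [6, 0, 0], "angular": [0, 0, 0]}
    - {"delta_pos": [6, 0, 0], "angular": [0, 0, 0]}
    - {"delta_pos": [6, 0, 0], "angular": [0, 0, 0]}
    - {"delta_pos": [6, 0, 0], "angular": [0, 0, 0]}
    - {"delta_pos": [6, 0, 0], "angular": [0, 0, 0]}
    - {"delta_pos": [6, 0, 0], "angular": [0, 0, 0]}
    - {"delta_pos": [6, 0, 0], "angular": [0, 0, 0]}
    - {"delta_pos": [6, 0, 0], "angular": [0, 0, 0]}
    - {"delta_pos": [6, 0, 0], "angular": [0, 0, 0]}

```text
t: 14.38
tool_pos: [0.5279, -0.0484, 0.0734]
ee_rot: [0.0, 0.691, 0.722, 0.0]
force: [-0.3, 0.6, 1.0]
finger_gap: -0.002
grip_force: 0.1
```

```bash
python3 st.py; python3 b.py
```

```text
t 14.38 tray mm [ 0.8 -1.4] z 73.4 yaw_y 0.044 zax [ 0. -0. -1.] F [-0.3  0.6  1. ] gap -0.0017715475955092472 j [-0.22  0.36  1.85  0.    0.93 -0.27]
top yellow 0.014 [-8. 30.] 65.5
```

Request:
arm_command:
  rows:
    - {"delta_pos": [0, 0, -25], "angular": [0, 0, 0]}
    - {"delta_pos": [0, 0, -25], "angular": [0, 0, 0]}
    - {"delta_pos": [0, 0, -25], "angular": [0, 0, 0]}
    - {"delta_pos": [0, 0, -25], "angular": [0, 0, 0]}
    - {"delta_pos": [31, -2, 0], "angular": [0, 0, 0]}
    - {"delta_pos": [31, -2, 0], "angular": [0, 0, 0]}
    - {"delta_pos": [31, -2, 0], "angular": [0, 0, 0]}
    - {"delta_pos": [31, -2, 0], "angular": [0, 0, 0]}
    - {"delta_pos": [31, -2, 0], "angular": [0, 0, 0]}
    - {"delta_pos": [31, -2, 0], "angular": [0, 0, 0]}
    - {"delta_pos": [31, -2, 0], "angular": [0, 0, 0]}
    - {"delta_pos": [31, -3, 0], "angular": [0, 0, 0]}
    - {"delta_pos": [31, -3, 0], "angular": [0, 0, 0]}
    - {"delta_pos": [31, -3, 0], "angular": [0, 0, 0]}
    - {"delta_pos": [31, -3, 0], "angular": [0, 0, 0]}
    - {"delta_pos": [30, -2, 0], "angular": [0, 0, 0]}
    - {"delta_pos": [0, 0, 0], "angular": [0, 0, 0]}
  hand: -1

```text
t: 15.9
tool_pos: [0.4828, 0.3255, 0.1732]
ee_rot: [-0.001, 0.69, 0.724, 0.001]
force: [0.1, 0.2, 0.4]
finger_gap: 1.001
grip_force: 0.0
```

```bash
python3 st.py; python3 b.py; python3 - <<'E'
from station import bot
import cv2
a=bot.grab_frame("top")["frame"][130:280,180:400];b=bot.grab_frame("scene")["frame"][120:270,130:350]
cv2.imwrite("pics/p3.png",cv2.resize(cv2.vconcat([a,b]),None,fx=2,fy=2,interpolation=cv2.INTER_CUBIC))
E
```

```text
t 15.9 tray mm [-27.8 374. ] z 173.2 yaw_y 0.048 zax [ 0.     0.004 -1.   ] F [0.1 0.2 0.4] gap 1.0011181613516937 j [0.47 0.33 1.6  0.   1.21 0.42]
top yellow 0.014 [-14.  12.] 133.5
scene yellow 0.069 [9. 5.] 29.0
scene yellow 0.014 [-27.  34.] 29.0
```

View pics/p3.png

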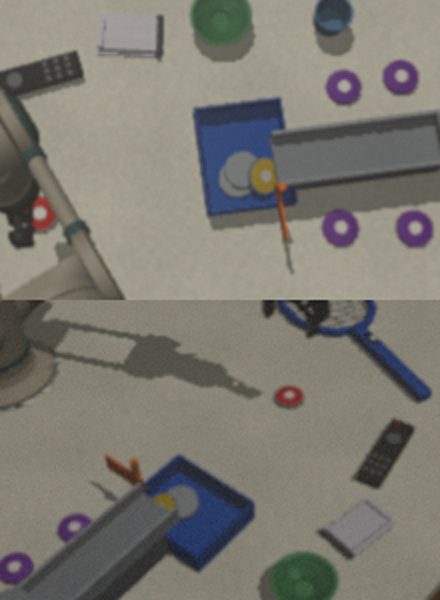

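All three tray badges are in the tote. Two landed back up (grey, around (240,172)), the yellow one is on top at (264,176), and the tray is empty. Next I pick up the stray.

Request:
arm_command:
  rows:
    - {"delta_pos": [-3, 0, 25], "angular": [0, 0, 0]}
    - {"delta_pos": [0, 0, 25], "angular": [0, 0, 0]}
    - {"delta_pos": [0, 0, 25], "angular": [0, 0, 0]}
    - {"delta_pos": [0, 0, 25], "angular": [0, 0, 0]}
    - {"delta_pos": [0, 0, 25], "angular": [0, 0, 0]}
    - {"delta_pos": [0, 0, 20], "angular": [0, 0, 0]}
    - {"delta_pos": [0, 0, 10], "angular": [0, 0, 0]}
    - {"delta_pos": [0, 0, 5], "angular": [0, 0, 0]}
    - {"delta_pos": [0, 0, 0], "angular": [0, 0, 0]}
    - {"delta_pos": [0, 0, 0], "angular": [0, 0, 0]}

```text
t: 16.93
tool_pos: [0.4844, 0.3173, 0.0141]
ee_rot: [0.0, 0.692, 0.722, 0.001]
force: [-0.7, 0.7, -0.1]
finger_gap: 1.0
grip_force: 0.0
```

```bash
python3 st.py; python3 - <<'E'
from station import bot
from h import *
from st import tray
f=bot.grab_frame("scene")
for c in blobs(f,"red",amin=8):
    (u,v),_,_=cv2.minAreaRect(c); print(tray(ray(f,[(u,v)],.009)[0]).round(),cv2.contourArea(c))
E
```

```text
t 16.93 tray mm [-26.5 365.9] z 14.1 yaw_y 0.043 zax [ 0.001  0.001 -1.   ] F [-0.7  0.7 -0.1] gap 1.0004843797975822 j [ 0.46  0.49  1.8  -0.    0.85  0.42]
[  74. -445.] 67.0
[764. 213.] 2038.0
[-26. 372.] 75.5
```

Request:
arm_command:
  rows:
    - {"delta_pos": [4, 0, 3], "angular": [0, 0, 0]}
    - {"delta_pos": [0, 0, 3], "angular": [0, 0, 0]}
    - {"delta_pos": [0, 0, 0], "angular": [0, 0, 0]}

```text
t: 17.23
tool_pos: [0.4834, 0.3218, 0.0075]
ee_rot: [0.0, 0.691, 0.723, 0.0]
force: [-0.2, -0.1, 0.4]
finger_gap: 1.001
grip_force: 0.0
```

Request:
arm_command:
  rows:
    - {"delta_pos": [0, 0, 0], "angular": [0, 0, 0]}
    - {"delta_pos": [0, 0, 0], "angular": [0, 0, 0]}
    - {"delta_pos": [0, 0, 0], "angular": [0, 0, 0]}
    - {"delta_pos": [0, 0, 0], "angular": [0, 0, 0]}
    - {"delta_pos": [0, 0, 0], "angular": [0, 0, 0]}
    - {"delta_pos": [0, 0, 0], "angular": [0, 0, 0]}
  hand: 1
  force: 25

```text
t: 17.73
tool_pos: [0.4834, 0.3216, 0.0078]
ee_rot: [-0.0, 0.691, 0.722, 0.0]
force: [-1.6, 0.1, 5.7]
finger_gap: 0.663
grip_force: 26.4
```

```bash
python3 st.py
```

```text
t 17.73 tray mm [-27.3 370.2] z 7.8 yaw_y 0.044 zax [ 0.  0. -1.] F [-1.6  0.1  5.7] gap 0.6628999755308111 j [0.47 0.5  1.8  0.   0.84 0.42]
```

Request:
arm_command:
  rows:
    - {"delta_pos": [0, 0, -15], "angular": [0, 0, 0]}
    - {"delta_pos": [0, 0, -25], "angular": [0, 0, 0]}
    - {"delta_pos": [0, 0, -25], "angular": [0, 0, 0]}
    - {"delta_pos": [0, 0, -25], "angular": [0, 0, 0]}
    - {"delta_pos": [0, 0, -10], "angular": [0, 0, 0]}
    - {"delta_pos": [0, 0, 0], "angular": [0, 0, 0]}

```text
t: 18.23
tool_pos: [0.4851, 0.3223, 0.1097]
ee_rot: [0.001, 0.691, 0.723, 0.003]
force: [0.0, 0.5, -0.3]
finger_gap: 0.66
grip_force: 26.8
```

```bash
python3 st.py; python3 - <<'E'
from station import bot
from h import *
from st import tray
f=bot.grab_frame("top");g=bot.grab_frame("scene")
c2=lambda p,o:[(np.array(p)+.5)/2-.5+o]
print("grey",tray(ray(f,c2((238,174),(180,130)),.018)[0]).round(),tray(ray(f,c2((242,167),(180,130)),.018)[0]).round())
print("yellow",tray(ray(f,c2((264,176),(180,130)),.03)[0]).round())
for p in [(194,108),(281,98),(208,214)]: print("tote",tray(ray(f,c2(p,(180,130)),.042)[0]).round())
for p in [(180,458),(253,506),(198,561)]: print("tote s",tray(ray(g,c2((p[0],p[1]-300),(130,120)),.042)[0]).round())
E
```

```text
t 18.23 tray mm [-25.6 370.8] z 109.7 yaw_y 0.044 zax [ 0.005  0.003 -1.   ] F [ 0.   0.5 -0.3] gap 0.6599953730509088 j [ 0.47  0.39  1.69 -0.    1.06  0.42]
grey [-7. 52.] [ 4. 44.]
yellow [-17.  14.]
tote [103. 109.]
tote [102. -30.]
tote [-67. 110.]
tote s [-53. 102.]
tote s [110. 100.]
tote s [113. -34.]
```

Request:
arm_command:
  rows:
    - {"delta_pos": [-26, 6, 0], "angular": [0, 0, 0]}
    - {"delta_pos": [-26, 6, 0], "angular": [0, 0, 0]}
    - {"delta_pos": [-26, 6, 0], "angular": [0, 0, 0]}
    - {"delta_pos": [-26, 6, 0], "angular": [0, 0, 0]}
    - {"delta_pos": [-26, 6, 0], "angular": [0, 0, 0]}
    - {"delta_pos": [-26, 6, 0], "angular": [0, 0, 0]}
    - {"delta_pos": [-26, 6, 0], "angular": [0, 0, 0]}
    - {"delta_pos": [-26, 6, 0], "angular": [0, 0, 0]}
    - {"delta_pos": [-26, 6, 0], "angular": [0, 0, 0]}
    - {"delta_pos": [-26, 6, 0], "angular": [0, 0, 0]}
    - {"delta_pos": [-26, 6, 0], "angular": [0, 0, 0]}
    - {"delta_pos": [-23, 2, 0], "angular": [0, 0, 0]}
    - {"delta_pos": [0, 0, 0], "angular": [0, 0, 0]}
    - {"delta_pos": [0, 0, 20], "angular": [0, 0, 0]}
    - {"delta_pos": [0, 0, 15], "angular": [0, 0, 0]}
    - {"delta_pos": [0, 0, 0], "angular": [0, 0, 0]}

```text
t: 19.67
tool_pos: [0.5611, 0.0163, 0.0678]
ee_rot: [-0.004, 0.692, 0.722, -0.003]
force: [-1.2, 0.4, 0.2]
finger_gap: 0.664
grip_force: 26.8
```

```bash
python3 st.py
```

```text
t 19.67 tray mm [36.9 61.7] z 67.8 yaw_y 0.044 zax [-0.01   0.001 -1.   ] F [-1.2  0.4  0.2] gap 0.6635156283824145 j [-0.1   0.41  1.78  0.    0.96 -0.14]
```

Request:
arm_command:
  rows:
    - {"delta_pos": [0, 2, 10], "angular": [0, 0, 0]}
    - {"delta_pos": [0, 2, 10], "angular": [0, 0, 0]}
    - {"delta_pos": [0, 0, 8], "angular": [0, 0, 0]}
    - {"delta_pos": [0, 0, 0], "angular": [0, 0, 0]}
    - {"delta_pos": [0, 0, 0], "angular": [0, 0, 0]}

```text
t: 20.08
tool_pos: [0.5685, 0.0162, 0.0437]
ee_rot: [-0.001, 0.691, 0.723, -0.0]
force: [0.5, 0.4, 0.6]
finger_gap: 0.662
grip_force: 26.8
```

```bash
python3 st.py
```

```text
t 20.08 tray mm [44.3 61.3] z 43.7 yaw_y 0.044 zax [-0.001  0.    -1.   ] F [0.5 0.4 0.6] gap 0.6618560541434029 j [-0.09  0.45  1.79  0.    0.91 -0.14]
```

Request:
arm_command:
  rows:
    - {"delta_pos": [0, -2, 5], "angular": [0, 0, 0]}
    - {"delta_pos": [0, 0, 0], "angular": [0, 0, 0]}
    - {"delta_pos": [0, 0, 0], "angular": [0, 0, 0]}

```text
t: 20.33
tool_pos: [0.5667, 0.0159, 0.0394]
ee_rot: [-0.0, 0.691, 0.723, 0.0]
force: [-0.2, -0.4, -0.0]
finger_gap: 0.664
grip_force: 26.8
```

Request:
arm_command:
  rows:
    - {"delta_pos": [0, 0, 0], "angular": [0, 0, 0]}
    - {"delta_pos": [0, 0, 0], "angular": [0, 0, 0]}
    - {"delta_pos": [0, 0, 0], "angular": [0, 0, 0]}
    - {"delta_pos": [0, 0, -15], "angular": [0, 0, 0]}
    - {"delta_pos": [0, 0, -25], "angular": [0, 0, 0]}
    - {"delta_pos": [0, 0, -25], "angular": [0, 0, 0]}
    - {"delta_pos": [0, 0, -25], "angular": [0, 0, 0]}
    - {"delta_pos": [0, 0, -25], "angular": [0, 0, 0]}
    - {"delta_pos": [0, 0, 0], "angular": [0, 0, 0]}
  hand: -0.55

```text
t: 21.08
tool_pos: [0.5703, 0.0156, 0.1598]
ee_rot: [0.004, 0.691, 0.723, 0.003]
force: [0.8, -0.9, 0.0]
finger_gap: 0.773
grip_force: 0.0
```

```bash
python3 st.py
```

```text
t 21.08 tray mm [46.  60.6] z 159.8 yaw_y 0.044 zax [ 0.011 -0.001 -1.   ] F [ 0.8 -0.9  0. ] gap 0.7730289257293846 j [-0.09  0.32  1.65  0.    1.16 -0.14]
```

Request:
arm_command:
  rows:
    - {"delta_pos": [0, -20, 0], "angular": [0, 0, 0]}
    - {"delta_pos": [-9, -22, 0], "angular": [0, 0, 0]}
    - {"delta_pos": [-12, -22, 0], "angular": [0, 0, 0]}
    - {"delta_pos": [-12, -22, 0], "angular": [0, 0, 0]}
    - {"delta_pos": [-12, -22, 0], "angular": [0, 0, 0]}
    - {"delta_pos": [-12, -22, 0], "angular": [0, 0, 0]}
    - {"delta_pos": [0, 0, 0], "angular": [0, 0, 0]}
    - {"delta_pos": [0, 0, 0], "angular": [0, 0, 0]}
  hand: 1

```text
t: 21.75
tool_pos: [0.4387, -0.0471, 0.1543]
ee_rot: [0.0, 0.692, 0.722, 0.0]
force: [0.3, 0.6, -0.1]
finger_gap: -0.006
grip_force: 0.0
```

```bash
python3 st.py; python3 - <<'E'
from station import bot
import cv2
a=bot.grab_frame("top")["frame"][130:280,180:400];b=bot.grab_frame("scene")["frame"][120:270,130:350]
cv2.imwrite("pics/p4.png",cv2.resize(cv2.vconcat([a,b]),None,fx=2,fy=2,interpolation=cv2.INTER_CUBIC))
E
```

```text
t 21.75 tray mm [-88.2   3.8] z 154.3 yaw_y 0.042 zax [ 0.  0. -1.] F [ 0.3  0.6 -0.1] gap -0.005617871361433904 j [-0.27  0.15  1.91  0.    1.08 -0.31]
```

View pics/p4.png

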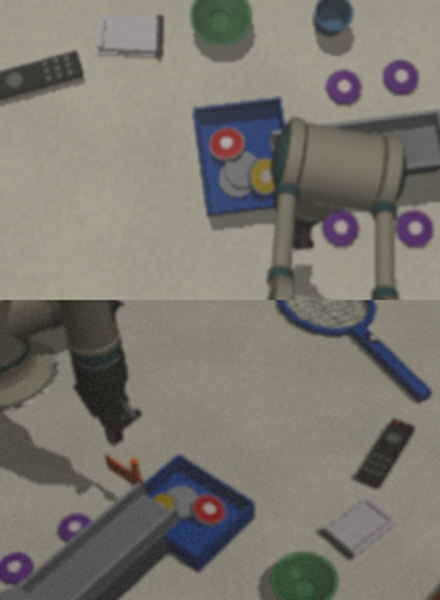

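All four badges are in the tote, with the stray at (227,143) in the top half of the picture. The gripper now stands on the -x side of the post, ready to close the gate.

Request:
arm_command:
  rows:
    - {"delta_pos": [0, 0, 15], "angular": [0, 0, 0]}
    - {"delta_pos": [0, 0, 15], "angular": [0, 0, 0]}
    - {"delta_pos": [0, 0, 11], "angular": [0, 0, 0]}
    - {"delta_pos": [0, 0, 0], "angular": [0, 0, 0]}
    - {"delta_pos": [0, 7, 0], "angular": [0, 0, 0]}
    - {"delta_pos": [0, 7, 0], "angular": [0, 0, 0]}
    - {"delta_pos": [0, 7, 0], "angular": [0, 0, 0]}
    - {"delta_pos": [0, 7, 0], "angular": [0, 0, 0]}
    - {"delta_pos": [0, 7, 0], "angular": [0, 0, 0]}
    - {"delta_pos": [0, 7, 0], "angular": [0, 0, 0]}
    - {"delta_pos": [0, 7, 0], "angular": [0, 0, 0]}
    - {"delta_pos": [0, 7, 0], "angular": [0, 0, 0]}
    - {"delta_pos": [0, 7, 0], "angular": [0, 0, 0]}
    - {"delta_pos": [0, 7, 0], "angular": [0, 0, 0]}
    - {"delta_pos": [0, 7, 0], "angular": [0, 0, 0]}
    - {"delta_pos": [0, 7, 0], "angular": [0, 0, 0]}
    - {"delta_pos": [0, 7, 0], "angular": [0, 0, 0]}
    - {"delta_pos": [0, 5, 0], "angular": [0, 0, 0]}
    - {"delta_pos": [0, 0, 0], "angular": [0, 0, 0]}

```text
t: 23.43
tool_pos: [0.5371, -0.0427, 0.1132]
ee_rot: [0.001, 0.691, 0.723, 0.0]
force: [0.4, 0.1, 0.1]
finger_gap: -0.003
grip_force: 0.0
```

```bash
python3 st.py
```

```text
t 23.43 tray mm [10.3  3.8] z 113.2 yaw_y 0.044 zax [ 0.002 -0.    -1.   ] F [0.4 0.1 0.1] gap -0.0027872590291238017 j [-0.21  0.33  1.78  0.    1.03 -0.25]
```

Request:
arm_command:
  rows:
    - {"delta_pos": [0, 2, 0], "angular": [0, 0, 0]}
    - {"delta_pos": [0, 2, 0], "angular": [0, 0, 0]}
    - {"delta_pos": [0, 0, 0], "angular": [0, 0, 0]}

```text
t: 23.68
tool_pos: [0.5384, -0.0426, 0.1132]
ee_rot: [-0.001, 0.691, 0.723, -0.001]
force: [-3.4, -1.6, 2.0]
finger_gap: -0.003
grip_force: 1.9
```

```bash
python3 st.py
```

```text
t 23.68 tray mm [11.5  3.9] z 113.2 yaw_y 0.044 zax [-0.002 -0.    -1.   ] F [-3.4 -1.6  2. ] gap -0.003476132972020191 j [-0.21  0.33  1.77 -0.    1.04 -0.25]
```

Request:
arm_command:
  rows:
    - {"delta_pos": [0, -8, 0], "angular": [0, 0, 0]}
    - {"delta_pos": [0, -8, 0], "angular": [0, 0, 0]}
    - {"delta_pos": [0, 0, -20], "angular": [0, 0, 0]}
    - {"delta_pos": [0, 0, -20], "angular": [0, 0, 0]}
    - {"delta_pos": [0, 0, -20], "angular": [0, 0, 0]}
    - {"delta_pos": [20, -20, 0], "angular": [0, 0, 0]}
    - {"delta_pos": [20, -20, 0], "angular": [0, 0, 0]}
    - {"delta_pos": [20, -20, 0], "angular": [0, 0, 0]}
    - {"delta_pos": [20, -20, 0], "angular": [0, 0, 0]}
    - {"delta_pos": [20, -20, 0], "angular": [0, 0, 0]}
    - {"delta_pos": [20, -20, 0], "angular": [0, 0, 0]}
    - {"delta_pos": [20, -20, 0], "angular": [0, 0, 0]}
    - {"delta_pos": [20, -20, 0], "angular": [0, 0, 0]}
    - {"delta_pos": [20, 0, 0], "angular": [0, 0, 0]}
    - {"delta_pos": [20, 0, 0], "angular": [0, 0, 0]}
    - {"delta_pos": [20, 0, 0], "angular": [0, 0, 0]}
    - {"delta_pos": [0, 0, 0], "angular": [0, 0, 0]}
    - {"delta_pos": [0, 0, 0], "angular": [0, 0, 0]}

```text
t: 25.18
tool_pos: [0.3535, 0.17, 0.1734]
ee_rot: [0.0, 0.691, 0.723, 0.0]
force: [-0.5, -0.2, -0.7]
finger_gap: -0.003
grip_force: 0.0
```

```bash
python3 st.py; python3 - <<'E'
from station import bot
import cv2
a=bot.grab_frame("top")["frame"][150:250,250:350];b=bot.grab_frame("scene")["frame"][170:270,170:270]
cv2.imwrite("pics/p5.png",cv2.resize(cv2.hconcat([a,b]),None,fx=4,fy=4,interpolation=cv2.INTER_CUBIC))
E
```

```text
t 25.18 tray mm [-163.8  224.4] z 173.4 yaw_y 0.046 zax [ 0.001  0.    -1.   ] F [-0.5 -0.2 -0.7] gap -0.0028942440903611897 j [ 0.27  0.05  1.97 -0.    1.12  0.22]
```

View pics/p5.png

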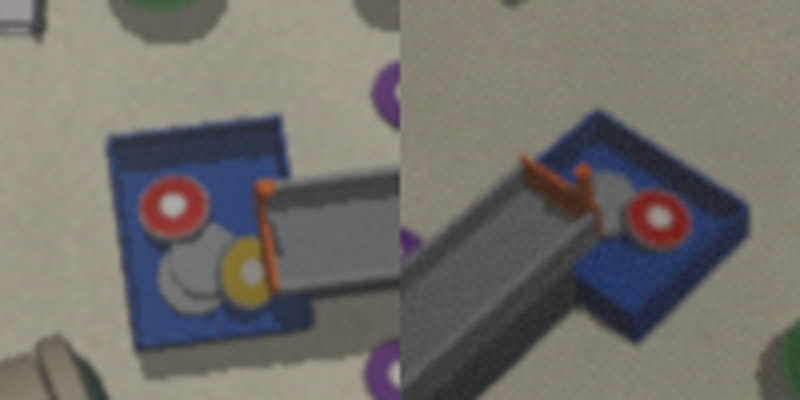

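The gate is shut across the mouth with the post at (265,186). The tote stands flat against the foot, all four badges lie in it, and the arm is clear, so I'm handing in.

```bash
python3 -c "
from station import bot
print(bot.close_job())"
```

```text
the job is handed in; nothing more can be done
None
```

I handed the job in at about 25 s: the last pictures show all four badges lying in the tote, the tote flat against the tray's foot (about 20 mm off centre, within the 45 mm allowed), and the gate shut; the hand-in call returned no verdict.

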